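Hold the reaction-wheel unit level over its seat

ROBOT

A 6-joint arm with a two-finger parallel gripper is mounted at the origin on the work surface. World frame = base frame: x ahead of the robot, y to its left, z up, the work surface at z = 0. Lengths are in mm, angles in rad, forces in N, time in s.
With the tool pointing down it reaches from about 375 to 900 mm from the base axis. Payload 3.1 kg.
Tool frame: the origin (TCP) lies midway between the tips of the shut fingers; the grasp point (between the pads) lies 19 mm behind it; z points along the fingers, y is the line along which they close (so a half turn about z gives the same grasp; the last joint's range is limited). The gripper opens to 87 mm and grips with 3 to 60 N. Pads are 19 mm wide; open, the fingers measure 117 mm over their backs; the gripper's body (75 mm by 190 mm) begins 51 mm behind the grasp point.
Start: joints at [-1.444, 0.527, 1.433, -0, 1.181, -0.178], TCP at [187.587, -596.161, 222.548] pointing down, gripper open.
Joint ranges: [-3.08, 3.08], [-0.75, 2.2], [0.22, 2.44], [-1.43, 4.57], [0, 2.65], [-2.85, 2.85]. Speed limits (rad/s): [2.79, 2.79, 3.14, 3.14, 3.14, 3.14].

INTERFACE

Orientations are given as a unit quaternion [w, x, y, z].
In Python, from station import telemetry, cams, order gives the robot as it stands.
- The arm moves only by the shell command python3 -m inch 'ROWS' [OPENING] [FORCE]. ROWS is text: rows parted by semicolons, each of 6 numbers parted by spaces: the shift along the tool's x, y, z in cm, then the turn, a rotation vector about the tool's x, y, z in degrees. A call has 1 to 12 rows; each row is the pose to reach, as a shift and turn from the pose commanded when the call began, along the tool's axes at that moment; what a row does not reach only later rows make up. A row lasts 1/12 s, in which the tool goes at most 41.7 mm and 7.16 degrees, less where a joint would pass 70% of its speed; a pose out of reach is approached as far as the arm can. A call with a gripper value outside its range is refused whole. OPENING is the opening, from -1 (shut) to 1 (fully open), set as the call begins (- or left out, the last holds). The fingers move at their own pace and stop on an object; FORCE is the grip in N (left out, the last holds). Time passes only in rows, so rows that repeat a pose let the fingers close. It gives the time, the measured TCP pose, the force, the opening and the grip force at its end, in the units of the state.
- telemetry.get_obs(): the state, without advancing time (a new reading comes with each control period).
- cams.read_camera(name): name is "side" or "top"; returns (picture, depth): 384x512x3 uint8, blue, green, red; 384x512 float32, mm along the optical axis (not along the pixel's ray), 0 where there is no reading.
- cams.calibration(name): a dict with "fx", "fy", "cx", "cy" (pixels), "D" ([k1, k2, p1, p2, k3] as OpenCV has them; the pictures are not rectified), "xyz" and "attitude" of the camera in the world. Camera axes: x right, y down, z forward; pixel columns grow to the right and rows downward; lengths in mm; the calibration is good to about 2 mm. A picture is of the moment at which its call begins. calibration takes no time and is no camera call.
- order.hand_in(): hands the job in; it is judged then, once.
The state is a dict: "time": time; "qpos": joint angles; "joint_vel": joint speeds; "joint_efforts": joint torques, N m; "tool_pos": TCP position; "tcp_rot": TCP orientation; "force": force on the tool from outside, world axes, zero at the start; "ft_torque": the same for the moment, N m; "gripper_width": finger opening in mm; "grasp_force": force on a finger pad.
Only numpy, scipy, OpenCV 4.12 (cv2) and the standard library are available. Lean on these libraries where they do the work, as an engineer would, in place of code of your own. Each camera call takes 0.05 s, during which the arm holds its last target. There are 200 camera calls.

TASK

The half-built satellite panel is clamped on the turntable: first turn it clockwise (seen from above) until the steel lug on the rim is up against the stop. Then pick up the reaction-wheel unit from its foam by the bar, at its balance point, and hold it level and still over the panel, about 3 cm clear of it, with the wheel housing centred over the ring seat and the hole in its foot over the pin, so that a colleague can plug in its cable underneath. Do not let the unit touch the turntable or panel, leave everything else on the bench where it is, and finish while still holding the unit there.

Things in the scene. Friction and masses are not known exactly. Their poses are not given: they have to be found in the camera images.
- turntable: Turntable's round grey base, fixed to the bench; origin under the turning axis. The aluminium disc on it is 300 mm across, 12 mm thick, its top 39 mm above the bench. Clamped on the disc and turning with it: the satellite panel, a plate 100 x 236 x 6 mm with two black edge rails (tops 55 mm above the bench) and a grey battery box with a plug socket (top 69 mm) beside its middle line.
- disc (a joint): Turn of the disc about its upright axis, rad. Starts at 0.7 to 1.2; 0 when the lug on the disc's rim (steel block, 26 x 12 x 10 mm) is against the fixed stop (grey upright block on an arm of the base, just outside the rim). Seen from above the value falls as the disc turns clockwise. It stays where it is left; turning takes 2 to 3 N at the knob.
- axis (a point): Centre of the turntable disc on its top face, on the turning axis, 39 mm above the bench. Its x and y axes turn with the disc; y runs along the panel from the pin towards the ring seat.
- knob (a point): Middle of the black upright hand knob near the rim of the disc: round, 20 mm in diameter, standing from 47 to 85 mm above the bench (this point at 67 mm), 128 mm from the turning axis. It is fixed to the disc; the disc's face around it is clear for 40 mm or more.
- seat (a point): Centre of the ring seat on the panel, at the height of the ring's upper rim, 57 mm above the bench. The ring is aluminium, 72 mm outside, 60 mm inside, 12 mm tall, and takes the wheel housing. It lies 95 mm from the turning axis at one end of the panel.
- pin (a point): Tip of the steel locating pin on the panel, 8 mm in diameter, 12 mm tall, tip 57 mm above the bench; it takes the hole of the unit's foot. It lies 95 mm from the turning axis at the other end of the panel, 190 mm from the ring seat's centre.
- foam: Flat dark foam slab 280 x 110 x 20 mm, fixed to the bench; origin at the centre of its underside, x along its length. The unit lies on it, lengthwise.
- balance (a point): Balance point of the reaction-wheel unit (0.27 to 0.43 kg, 232 mm long): on the centre line of its bar, half-way up it, 21 mm above the unit's underside. The bar is upright, 12 mm thick, 30 mm tall (6 to 36 mm above the underside). The point is 54 mm from the wheel housing's centre towards the foot, 27 mm clear of the housing's side. Axes: x along the bar from foot to wheel, z up.
- wheel (a point): Centre of the underside of the unit's round aluminium wheel housing, 54 mm in diameter, 42 mm tall (45 with its hub). The bar runs 151 mm from the housing's side to the foot. Same axes as the balance point.
- foot (a point): Centre of the 9 mm hole in the unit's flat foot (30 x 36 x 6 mm) at the far end of the bar, at its underside, 190 mm from the wheel housing's centre. Same axes.
- driver: Bystander: screwdriver with black handle, 170 mm, lying between foam and turntable along x; origin under its middle.
- tape: Bystander: roll of amber tape, 68 mm across, 19 mm high, lying flat; origin at the centre of its underside.
- frame: Bystander: empty black cube frame, 100 x 100 x 114 mm, at the back; origin at the centre of its underside.
- spare: Bystander: spare bracket at the robot's left, a bar 10 mm thick, 30 mm tall with a flat foot at each end, 180 mm long, without a wheel; origin at the centre of its underside.
- tray: Bystander: small black tray of screws, 62 x 48 x 14 mm, in front of the robot; origin at the centre of its underside.
Not all that is in view belongs to the job. What is shaped like the part that bears balance but pink is not meant.

How it is judged (in metres and radians):
On the way, in this order (a step that is already met when the one before it is completed fails the run):
1. the turntable has been turned until its lug is against the stop, with the unit still lying on its foam (value of joint disc below 0.05 rad and distance of balance from where it was at the start of the episode below 0.03 m), for 0.3 s.
2. the unit has been lifted clear of its foam by the balance point (height (world z) of balance above 0.06 m and contact force between unit and foam below 0.1 N and contact force between unit and the fingers above 1 N and horizontal distance between the grasp point and balance below 0.02 m), for 0.2 s.
At the end, for the whole second after the job is handed in: Turntable within 0.05 rad of its stop; the fingers alone hold the unit within 20 mm of its balance point, level to 4 degrees, still, its wheel centre and foot hole within 12 mm of being over the ring seat centre and the pin, 12 to 55 mm above ring rim and pin tip (value of joint disc below 0.05 rad and contact force between unit and the fingers above 1 N and horizontal distance between the grasp point and balance below 0.02 m and contact force between unit and turntable below 0.1 N and contact force between unit and foam below 0.1 N and horizontal distance between wheel and seat below 0.012 m and horizontal distance between foot and pin below 0.012 m and z of wheel in the frame of seat between 0.012 and 0.055 m and z of foot in the frame of pin between 0.012 and 0.055 m and angle between balance's own z axis and vertical below 0.07 rad and linear speed of unit below 0.02 m/s); the arm keeps its last pose, push and grip.
It fails at once if the unit strikes the turntable or the panel on it (contact force between unit and turntable above 2 N).
It fails at once if another thing on the bench is shifted by more than 20 mm (distance of any of driver, tape, frame, spare, tray from where it was at the start of the episode above 0.02 m).
It also fails if it takes over 64 s, if anything falls off the work surface, if the arm or the gripper's body presses on something with over 40 N, if the wrist force passes 120 N, or if a joint passes its speed limit or range.

## Working session

There is one attempt and no reset: what is moved stays moved. The work goes in short steps, Python scripts to look and compute and a shell command to move; the robot and the scene stay as the last step left them, time stands still between calls to the robot, and variables do not carry over. Pictures are saved under pics/ and viewed, at most 14 in all, crops included, and the job is handed in when it is done.

```bash
ls; mkdir -p pics
python3 - <<'E'
from station import telemetry, cams
import cv2, numpy as np
for n in("top","side"):
    p,d=cams.read_camera(n); cv2.imwrite(f"pics/{n}0.png",p); np.save(f"{n}0.npy",d); print(n,cams.calibration(n))
o=telemetry.get_obs(); print(o)
E
```

```text
pics
top {'fx': 400.5928653095268, 'fy': 400.5928653095268, 'cx': 255.8490766392629, 'cy': 186.19756528669234, 'D': array([-0.01890489,  0.        ,  0.        ,  0.        ,  0.        ]), 'xyz': array([ 333.04417073,   74.31915314, 1267.36999957]), 'attitude': array([-0.05887084,  0.71164672, -0.6977064 ,  0.05743655])}
side {'fx': 396.4962288753162, 'fy': 396.4962288753162, 'cx': 253.0666367392087, 'cy': 191.09559047932447, 'D': array([-0.12023412,  0.        ,  0.        ,  0.        ,  0.        ]), 'xyz': array([-62.86403081, 704.4691052 , 632.69126879]), 'attitude': array([ 0.17343304, -0.29981719,  0.82465066, -0.44719338])}
{'time': 0.1, 'qpos': array([-1.44449932e+00,  5.28418632e-01,  1.43378172e+00,  1.40700248e-05,
        1.18140222e+00, -1.78477820e-01]), 'joint_vel': array([-1.54790979e-04, -2.27022220e-03, -4.94551451e-03, -9.53167218e-04,
       -2.96312069e-06, -6.36633225e-04]), 'joint_efforts': array([-3.01723603e-04, -4.40986204e+01, -1.77151501e+01,  6.34806650e-02,
        5.33871527e-02, -3.87777482e-05]), 'tool_pos': array([ 187.50893915, -595.51107087,  221.63917777]), 'tcp_rot': array([-1.00444779e-03,  9.88411397e-01,  1.51795588e-01,  3.27202913e-05]), 'force': array([-0.38301476, -0.43973225, -0.41653208]), 'ft_torque': array([0.03455399, 0.01908104, 0.03121878]), 'grasp_force': 0.0, 'gripper_width': 86.83965456023464}
```

View pics/top0.png

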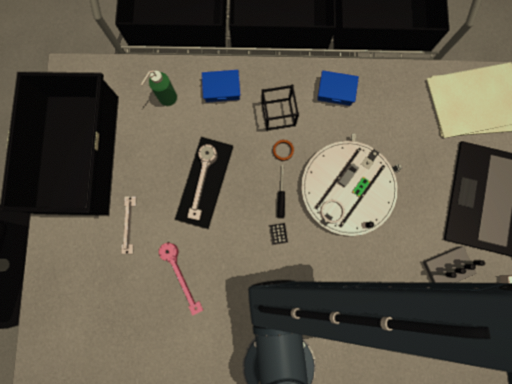

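View pics/side0.png

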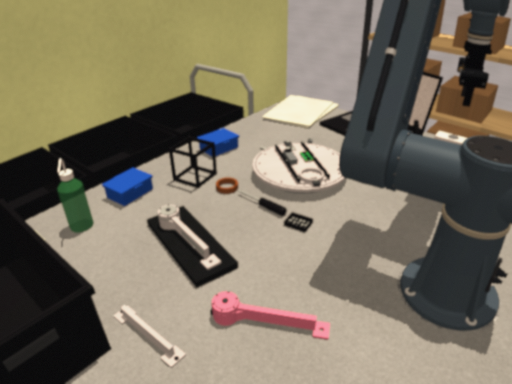

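The top view shows the unit on its foam, with its wheel at (207,153) and foot at (195,213). Things it could be mistaken for:
- the spare bracket at (128,225), which has no wheel
- the pink decoy, (168,252) to (195,309)

The grey unit on the dark foam is the one I want. The turntable is at (350,188), with the ring near (331,212). Dark spots at (368,225) and (397,168) could each be the knob or the stop, so I'll check them in a close crop.

```bash
cat > h.py <<'E'
import numpy as np, cv2
from scipy.spatial.transform import Rotation as R
from station import cams, telemetry
def cal(n):
    c=cams.calibration(n); K=np.array([[c['fx'],0,c['cx']],[0,c['fy'],c['cy']],[0,0,1]])
    return K,c['D'],c['xyz'],R.from_quat(c['attitude'],scalar_first=True).as_matrix()
def ray(n,px,z):
    K,D,t,M=cal(n); p=cv2.undistortPoints(np.array(px,float).reshape(-1,1,2),K,D)[:,0]
    d=np.c_[p,np.ones(len(p))]@M.T
    return t+d*((z-t[2])/d[:,2])[:,None]
def proj(n,P):
    K,D,t,M=cal(n); return cv2.projectPoints(((np.array(P,float).reshape(-1,3)-t)@M)[:,None],np.zeros(3),np.zeros(3),K,D)[0][:,0]
E
python3 - <<'E'
from h import *
a=cv2.imread("pics/top0.png")
t=cv2.resize(a[128:240,295:407],(560,560),interpolation=cv2.INTER_CUBIC)
u=cv2.resize(a[135:233,170:240],(400,560),interpolation=cv2.INTER_CUBIC)[:,:240*1]
u=cv2.resize(a[135:235,176:236],(240,400),interpolation=cv2.INTER_CUBIC)
o=np.zeros((560,800,3),np.uint8);o[:,:560]=t;o[:400,560:]=u
cv2.imwrite("pics/crop0.png",o)
# disc by brightness
g=cv2.cvtColor(a,cv2.COLOR_BGR2GRAY)
print(ray("top",[[350,188],[207,153],[195,213],[368,225],[397,168],[331,212]],39))
E
```

```text
[[ 537.23379965 -213.92201645   39.        ]
 [ 640.18851642  234.96436645   39.        ]
 [ 449.8775415   264.33616302   39.        ]
 [ 423.42605334 -267.08130905   39.        ]
 [ 603.78117243 -363.01374943   39.        ]
 [ 461.21855968 -153.97545803   39.        ]]
```

View pics/crop0.png

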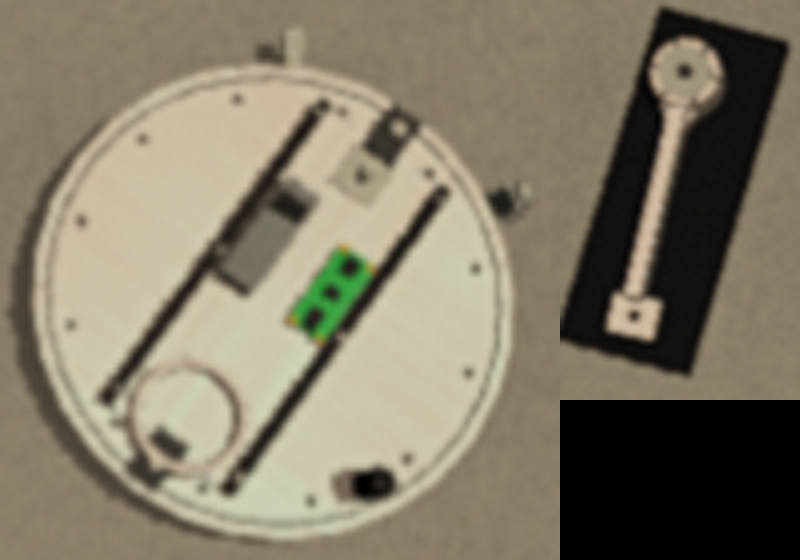

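The crop shows, in crop pixels (5x scale, offset 295,128):
- **Turntable:** the disc centre is near (273,300), the ring at (185,417) and the pin on its pad at (362,177).
- **Knob:** it is the black upright at (377,484), with its brownish side to the left.
- **Lug and stop:** the lug is at (293,45) and the stop at (503,200). That leaves about 62° of clockwise turn, which fits the 0.7 to 1.2 rad range.
- **Unit:** in the right inset it has a wheel and a foot and lies on the foam, so it is the right part.

```bash
cat >> h.py <<'E'
def circ(P):
    A=np.c_[2*P[:,:2],np.ones(len(P))]; s=np.linalg.lstsq(A,(P[:,:2]**2).sum(1),rcond=None)[0]
    return s[:2],np.sqrt(s[2]+s[:2]@s[:2])
def cen(m):
    n,l,s,c=cv2.connectedComponentsWithStats(m.astype(np.uint8)); return [(s[i,4],c[i]) for i in range(1,n)]
def measure(a,show=True):
    hsv=cv2.cvtColor(a,cv2.COLOR_BGR2HSV); g=hsv[...,2]
    return hsv,g
E
python3 - <<'E'
from h import *
a=cv2.imread("pics/top0.png"); g=a.max(2).astype(int)
# disc: radial edge search
c=np.array([349.3,187.6]); 
for it in range(3):
    E=[]
    for th in np.arange(0,2*np.pi,.03):
        r=np.arange(40,54,.25); xs=c[0]+r*np.cos(th); ys=c[1]+r*np.sin(th)
        v=cv2.remap(cv2.GaussianBlur(g.astype(np.float32),(0,0),.7),xs[None].astype(np.float32),ys[None].astype(np.float32),1)[0]
        k=np.argmin(np.gradient(v)); E.append((xs[k],ys[k]))
    W=ray("top",E,39); ctr,R0=circ(W)
    for _ in range(4):
        e=abs(np.hypot(*(W[:,:2]-ctr).T)-R0); s=e<np.percentile(e,70); ctr,R0=circ(W[s])
    c=proj("top",[*ctr,39])[0]
print("axis",ctr,"R",R0,e[s].max())
print("dark",[(n,x+[360,215]) for n,x in cen(g[215:235,360:380]<50)])
kn=max(cen(g[215:235,360:380]<50),key=lambda t:t[0])[1]+[360,215]
k=ray("top",[kn],85)[0]; print("knob",k,np.hypot(*(k[:2]-ctr)),np.degrees(np.arctan2(*(k[:2]-ctr)[::-1])))
f=lambda u,v:((u+.5)/5-.5+295,(v+.5)/5-.5+128)
for nm,p,z in(("ring",f(185,417),57),("pin",f(362,177),57),("lug",f(293,48),37),("stop",f(503,200),37)):
    w=ray("top",[p],z)[0]; print(nm,w,np.hypot(*(w[:2]-ctr)),np.degrees(np.arctan2(*(w[:2]-ctr)[::-1])))
# unit
m=(g>75).astype(np.uint8); sub=m[140:228,180:232]
n,l,s,cc=cv2.connectedComponentsWithStats(sub); print([(s[i],cc[i]) for i in range(n)])
q=lambda u,v:((u-560+.5)/4-.5+176,(v+.5)/4-.5+135)
wh=ray("top",[q(685,70)],65)[0]; ft=ray("top",[q(634,316)],26)[0]
print("wheel",wh,"foot",ft,np.hypot(*(wh-ft)[:2]))
E
```

```text
axis [ 540.58478179 -211.73757985] R 149.64091440079193 1.0440459831493172
dark [(np.int32(32), array([369.0625 , 224.34375]))]
knob [ 422.03374109 -257.4877931    85.        ] 127.07254330751046 -158.897823588153
ring [ 462.41996741 -152.48426992   57.        ] 98.08513111078118 142.83583339067658
pin [ 613.75547363 -263.94225618   57.        ] 89.88480614174757 -35.5065019121879
lug [ 701.61720299 -227.74841159   37.        ] 161.82641135118004 -5.678036965737552
stop [ 605.3924527  -358.09016662   37.        ] 160.05971967522254 -66.1153387179041
[(array([   0,    0,   52,   88, 2233], dtype=int32), array([25.14733542, 43.90192566])), (array([  0,   0,  20,  61, 632], dtype=int32), array([ 6.21202532, 20.43829114])), (array([35,  0, 17,  5, 49], dtype=int32), array([45.34693878,  1.28571429])), (array([  7,   4,  30,  76, 698], dtype=int32), array([21.55157593, 37.85959885])), (array([ 29,  13,  23,  75, 886], dtype=int32), array([43.76297968, 62.03950339])), (array([ 0, 82, 21,  6, 78], dtype=int32), array([ 7.29487179, 85.25641026]))]
wheel [636.45611437 232.06187576  65.        ] foot [449.11274174 268.98212297  26.        ] 190.94670440561848
```

```bash
python3 -m inch '2 -1.6 0.5 0 0 0;5 -3.9 1.5 0 0 0;8.2 -6.4 3 0 0 0;11.4 -8.9 4.5 0 0 0;14.6 -11.4 6 0 0 0;17.8 -13.9 7.5 0 0 0;21 -16.4 9 0 0 0;24.2 -18.9 10 0 0 0;27.4 -21.4 10.5 0 0 0;30 -23.4 10.7 0 0 0;32 -24.9 10.8 0 0 0;32.5 -25.3 10.8 0 0 0' 0.3
python3 - <<'E'
from h import *
a,d=cams.read_camera("side"); cv2.imwrite("pics/s1.png",cv2.resize(a[100:240,230:400],(800,659))[:600])
E
```

```text
time: 1.1
tool_pos: [422.6, -253.1, 113.8]
tcp_rot: [-0.001, 0.988, 0.154, -0.001]
force: [-0.6, -0.3, 0.3]
gripper_width: 56.6
grasp_force: 0.0
```

View pics/s1.png

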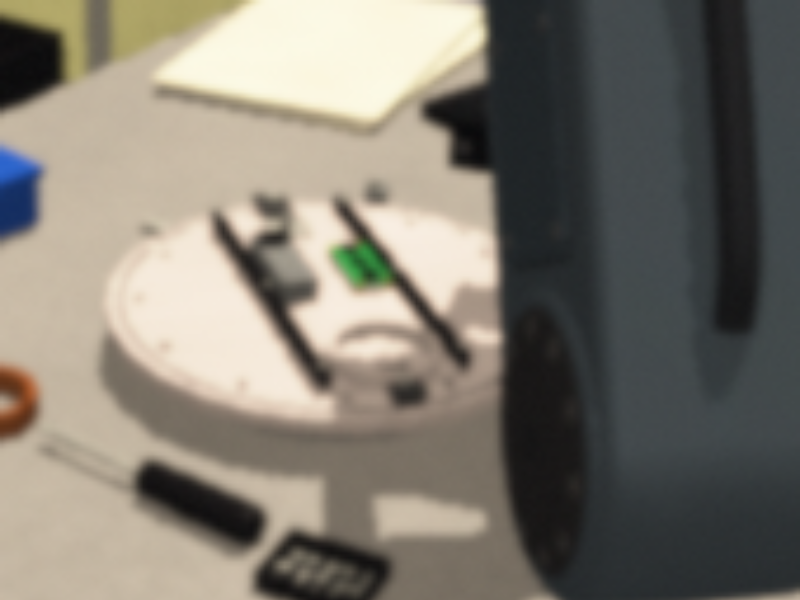

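The arm hides the knob at the right edge, but the disc, ring and socket box are clear. I'll descend and watch the force.

```bash
python3 -m inch '0 0 0 0 0 0;0 0 1 0 0 0;0 0 2 0 0 0;0 0 3 0 0 0;0 0 4 0 0 0;0 0 5 0 0 0;0 0 5.6 0 0 0;0 0 5.6 0 0 0' && python3 -m inch '0 0 0 0 0 0;0 0 0 0 0 0;0 0 0 0 0 0;0 0 0 0 0 0;0 0 0 0 0 0;0 0 0 0 0 0' -1 15
```

```text
time: 1.82
tool_pos: [420.7, -256.9, 56.9]
tcp_rot: [-0.001, 0.988, 0.151, -0.001]
force: [0.8, -1.0, 0.6]
gripper_width: 56.5
grasp_force: 0.0
time: 2.32
tool_pos: [422.4, -258.5, 59.1]
tcp_rot: [0.001, 0.988, 0.152, 0.001]
force: [-1.4, -2.8, 0.0]
gripper_width: 24.4
grasp_force: 1.2
```

```bash
python3 -m inch '0 0 0 0 0 0;0 0 0 0 0 0;0 0 0 0 0 0;0 0 0 0 0 0'
```

```text
time: 2.65
tool_pos: [422.1, -258.0, 59.0]
tcp_rot: [0.001, 0.988, 0.152, 0.0]
force: [-0.8, -2.6, 4.4]
gripper_width: 19.1
grasp_force: 15.0
```

```bash
cat > arc.py <<'E'
import sys
from h import *
# tool-axis rows (cm) for turning a gripped point about the axis by clockwise angles, from the pose now
o=telemetry.get_obs(); M=R.from_quat(o['tcp_rot'],scalar_first=True).as_matrix()
ax=np.array([540.6,-211.7]); p=o['tool_pos'][:2]; r=p-ax
print("r",np.hypot(*r),"ang",np.degrees(np.arctan2(r[1],r[0])),"yaw",np.degrees(np.arctan2(M[1,0],M[0,0])))
for t in map(float,sys.argv[1:]):
    c,s=np.cos(np.radians(t)),np.sin(np.radians(t)); n=ax+np.array([[c,s],[-s,c]])@r
    print(t,np.round(M.T@np.r_[n-p,0]/10,2))
E
python3 arc.py 2 5 8 12 16 20 24 28 32 36 39 40
```

```text
r 127.21872449783277 ang -158.66800924032353 yaw 17.45810992583886
2.0 [-0.02 -0.44 -0.  ]
5.0 [-0.03 -1.11 -0.  ]
8.0 [ 0.   -1.77 -0.  ]
12.0 [ 0.1  -2.66 -0.  ]
16.0 [ 0.25 -3.53 -0.01]
20.0 [ 0.47 -4.39 -0.01]
24.0 [ 0.75 -5.24 -0.01]
28.0 [ 1.08 -6.06 -0.01]
32.0 [ 1.47 -6.86 -0.01]
36.0 [ 1.92 -7.62 -0.01]
39.0 [ 2.29 -8.18 -0.01]
40.0 [ 2.42 -8.36 -0.01]
```

```bash
python3 -m inch '0 -0.44 0 0 0 2;0 -1.1 0 0 0 5;0 -1.8 0 0 0 8;0.1 -2.65 0 0 0 12;0.25 -3.5 0 0 0 16;0.5 -4.4 0 0 0 20;0.75 -5.25 0 0 0 24;1.1 -6.05 0 0 0 28;1.5 -6.85 0 0 0 32;1.9 -7.6 0 0 0 36;2.3 -8.2 0 0 0 39;2.4 -8.35 0 0 0 40'; python3 arc.py 2 4 6 8 10 12 14 16 18
python3 - <<'E'
from h import *
a,d=cams.read_camera("top"); cv2.imwrite("pics/t1.png",cv2.resize(a[128:240,295:407],(560,560),interpolation=cv2.INTER_CUBIC))
E
```

```text
time: 3.65
tool_pos: [420.3, -170.0, 59.0]
tcp_rot: [0.0, 0.981, -0.196, 0.001]
force: [-0.7, -2.8, 5.8]
gripper_width: 19.3
grasp_force: 15.0
r 127.29555407975998 ang 160.8858271093273 yaw -22.60285036701131
2.0 [-0.02 -0.44 -0.  ]
4.0 [-0.02 -0.89 -0.  ]
6.0 [-0.01 -1.33 -0.  ]
8.0 [ 0.02 -1.78 -0.  ]
10.0 [ 0.06 -2.22 -0.  ]
12.0 [ 0.12 -2.66 -0.  ]
14.0 [ 0.19 -3.1   0.  ]
16.0 [ 0.28 -3.53  0.  ]
18.0 [ 0.38 -3.96  0.  ]
```

View pics/t1.png

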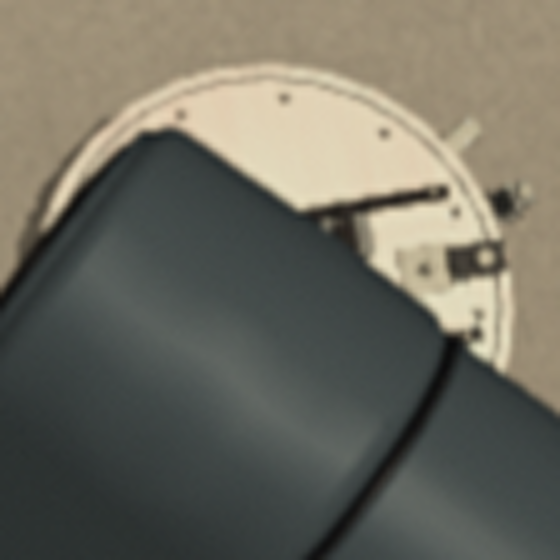

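The lug has moved to crop (465,137) and is closing on the stop at (505,200). I'll creep on until the force rises.

```bash
python3 -m inch '0 -0.44 0 0 0 2;0 -0.9 0 0 0 4;0 -1.33 0 0 0 6;0 -1.8 0 0 0 8;0 -1.8 0 0 0 8'; python3 -m inch '0 -0.2 0 0 0 1;0 -0.4 0 0 0 2;0 -0.4 0 0 0 2';python3 -m inch '0 -0.2 0 0 0 1;0 -0.4 0 0 0 2;0 -0.4 0 0 0 2'; python3 arc.py 2 4 6 8
```

```text
time: 4.12
tool_pos: [427.2, -153.7, 58.9]
tcp_rot: [-0.0, 0.965, -0.264, 0.001]
force: [2.3, -0.9, 6.4]
gripper_width: 19.3
grasp_force: 15.0
time: 4.37
tool_pos: [428.9, -150.6, 59.0]
tcp_rot: [0.0, 0.96, -0.28, 0.001]
force: [1.3, -1.0, 7.2]
gripper_width: 19.3
grasp_force: 15.0
time: 4.62
tool_pos: [429.4, -149.9, 58.9]
tcp_rot: [0.002, 0.956, -0.294, -0.001]
force: [-9.0, -15.2, 6.5]
gripper_width: 19.3
grasp_force: 15.0
r 127.18421043608605 ang 150.9443036436399 yaw -34.21497135260389
2.0 [-0.03 -0.44 -0.  ]
4.0 [-0.05 -0.89 -0.  ]
6.0 [-0.05 -1.33 -0.01]
8.0 [-0.04 -1.77 -0.01]
```

Contact with the stop: 15 N after about 50° of turn. I'll hold, ease the push, release and rise.

```bash
python3 -m inch '0 0 0 0 0 0;0 0 0 0 0 0;0 0 0 0 0 0;0 0 0 0 0 0;0 0 0 0 0 0;0 0.15 0 0 0 0;0 0.3 0 0 0 0;0 0.3 0 0 0 0'; python3 -m inch '0 0 0 0 0 0;0 0 0 0 0 0;0 0 0 0 0 0;0 0 0 0 0 0;0 0 0 0 0 0' 0.3; python3 -m inch '0 0 -1 0 0 0;0 0 -3 0 0 0;0 0 -6 0 0 0;0 0 -9 0 0 0;0 0 -12 0 0 0;0 0 -14 0 0 0;0 0 -15 0 0 0;0 0 -15 0 0 0' 1
python3 - <<'E'
from h import *
o=telemetry.get_obs(); M=R.from_quat(o['tcp_rot'],scalar_first=True).as_matrix(); p=o['tool_pos']
w=np.array([636.46,232.06]); f=np.array([449.11,268.98]); u=(w-f)/np.hypot(*(w-f)); b=f+u*136
print("balance",b,w-54*u,"bar ang",np.degrees(np.arctan2(u[1],u[0])),p,"yaw",np.degrees(np.arctan2(M[1,0],M[0,0])),o['qpos'])
for z in(200,): print(M.T@(np.r_[b,z]-p)/10)
E
```

```text
time: 5.28
tool_pos: [429.2, -150.3, 58.9]
tcp_rot: [0.0, 0.955, -0.296, 0.001]
force: [0.9, -1.7, 5.1]
gripper_width: 19.0
grasp_force: 15.0
time: 5.7
tool_pos: [428.4, -149.0, 58.3]
tcp_rot: [-0.0, 0.955, -0.297, -0.001]
force: [-0.3, 0.4, 0.2]
gripper_width: 44.9
grasp_force: 0.0
time: 6.37
tool_pos: [430.2, -150.0, 210.8]
tcp_rot: [0.001, 0.955, -0.297, 0.003]
force: [-0.0, 0.6, -0.3]
gripper_width: 86.3
grasp_force: 0.0
balance [582.54377059 242.68496498] [583.47894403 242.50067567] bar ang -11.148108678792083 [ 430.16672048 -150.04831255  210.82707078] yaw -34.50848613782262 [-5.81840355e-01  3.16482453e-01  1.85963062e+00  1.80587392e-04
  9.60025006e-01  1.59113880e+00]
[ -9.69869522 -40.99520534   1.04049596]
```

```bash
python3 -m inch '-0.5 -2 0 0 0 -2;-1.3 -5.5 0 0 0 -4;-2.1 -9 0 0 0 -6;-3 -12.5 0 0 0 -8;-3.8 -16 0 0 0 -10;-4.6 -19.5 0 0 0 -12;-5.4 -23 0 0 0 -14;-6.3 -26.5 0 0 0 -16;-7.1 -30 0 0 0 -18;-8 -33.5 0 0 0 -20;-8.8 -37 0 0 0 -22;-9.5 -40 0 0 0 -23.4'
python3 -m inch '-0.2 -1 0 0 0 0;-0.2 -1 0 0 0 0;-0.2 -1 0 0 0 0'
python3 - <<'E'
from h import *
a,d=cams.read_camera("top"); s,_=cams.read_camera("side"); cv2.imwrite("pics/top2raw.png",a)
t=cv2.resize(a[128:240,295:407],(560,560),interpolation=cv2.INTER_CUBIC)
u=cv2.resize(cv2.imread("pics/top0.png")[135:235,176:236],(240,400),interpolation=cv2.INTER_CUBIC)
o=np.zeros((600,800,3),np.uint8); o[:560,:560]=t; o[:400,560:]=u; cv2.imwrite("pics/t2.png",o)
cv2.imwrite("pics/s2.png",cv2.resize(s[170:310,130:270],(600,600)))
E
```

```text
time: 7.37
tool_pos: [576.9, 236.2, 206.6]
tcp_rot: [0.0, 0.995, -0.096, -0.001]
force: [0.1, -1.0, -0.3]
gripper_width: 86.7
grasp_force: 0.0
time: 7.62
tool_pos: [575.9, 243.7, 206.9]
tcp_rot: [0.001, 0.995, -0.097, -0.002]
force: [0.0, -1.3, 1.0]
gripper_width: 87.1
grasp_force: 0.0
```

View pics/t2.png

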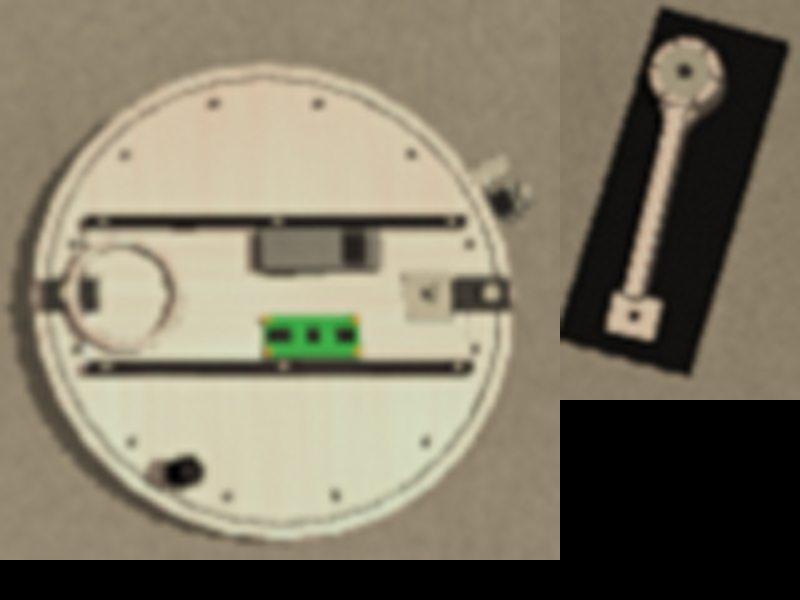

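View pics/s2.png

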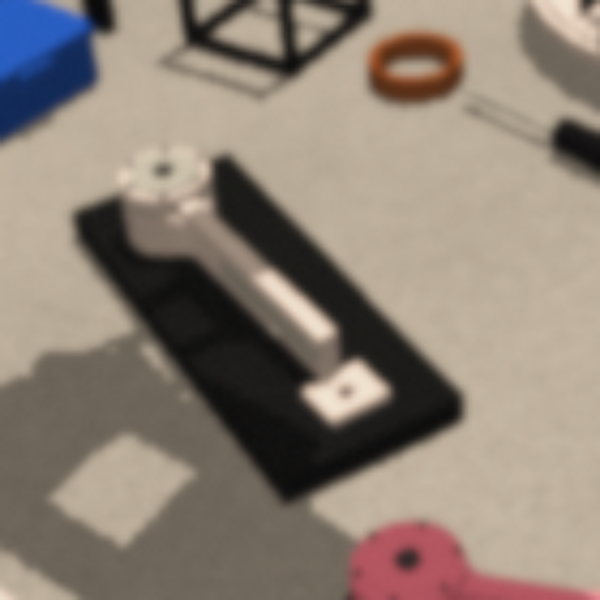

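The lug at crop (490,170) is against the stop at (505,200), and the panel now lies along y. The ring is centred near (119,298) and the pin near (428,293). In the side crop the hub is at (165,170) and the foot hole at (347,391), and the unit is undisturbed.

Run:
```python
from h import *
f=lambda u,v:((u+.5)/5-.5+295,(v+.5)/5-.5+128)
q=lambda u,v:((u-560+.5)/4-.5+176,(v+.5)/4-.5+135)
s=lambda u,v:((u+.5)*140/600-.5+130,(v+.5)*140/600-.5+170)
ax=np.array([540.6,-211.7])
rl=[ray("top",[f(*p)],55)[0][:2] for p in((83,220),(465,220),(83,368),(473,367))]
d=[rl[0]-rl[1],rl[2]-rl[3]]; print("rail ang",[np.degrees(np.arctan2(x[1],x[0])) for x in d],[np.hypot(*x) for x in d],"mid",np.mean(rl,0))
rg=ray("top",[f(119,298)],57)[0]; 
for z in(45,57): print("pin",z,ray("top",[f(428,293)],z)[0])
print("ring",rg,np.hypot(*(rg[:2]-ax)))
k=ray("top",[f(181,471)],82)[0];print("knob",k,np.hypot(*(k[:2]-ax)))
t=np.radians(np.mean([np.degrees(np.arctan2(x[1],x[0])) for x in d])); u=np.array([np.cos(t),np.sin(t)]); print("seat calc",ax+95*u,"pin calc",ax-95*u,"bal",ax+41*u)
print("wheel top/side",ray("top",[q(685,70)],65),ray("side",[s(165,170)],65)); print("foot",ray("top",[q(634,316)],26),ray("side",[s(347,391)],26))
print("lug etc", ray("side",[s(165,170)],66))
```

```text
rail ang [np.float64(91.14951990361111), np.float64(91.26088014297066)] [np.float64(236.55992237422433), np.float64(238.6059482924863)] mid [ 539.98105665 -209.80481441]
pin 45 [ 543.73715948 -306.39634432   45.        ]
pin 57 [ 541.66878749 -302.65886223   57.        ]
ring [ 534.81381393 -112.81852415   57.        ] 99.05062451117475
knob [ 427.62754347 -145.08880358   82.        ] 131.1481125355375
seat calc [ 538.60185005 -116.72101603] pin calc [ 542.59814995 -306.67898397] bal [ 539.73764055 -170.70907007]
wheel top/side [[636.45611437 232.06187576  65.        ]] [[630.72488278 236.20312313  65.        ]]
foot [[449.11274174 268.98212297  26.        ]] [[446.00992549 272.2410954   26.        ]]
lug etc [[629.50311146 237.02798341  66.        ]]
```

```bash
python3 -m inch '0.2 0 1 0 0 0;0.4 -0.1 3.5 0 0 0;0.55 -0.1 6.5 0 0 0;0.55 -0.1 9.5 0 0 0;0.55 -0.1 12 0 0 0;0.55 -0.1 14 0 0 0;0.55 -0.1 15.5 0 0 0;0.55 -0.1 16.5 0 0 0;0.55 -0.1 17.3 0 0 0;0.55 -0.1 17.8 0 0 0;0.55 -0.1 17.8 0 0 0;0.55 -0.1 17.8 0 0 0' 0.5
python3 - <<'E'
from h import *
s,_=cams.read_camera("side"); cv2.imwrite("pics/s3.png",cv2.resize(s[150:290,130:270],(600,600)))
E
```

```text
time: 8.72
tool_pos: [583.4, 243.9, 31.0]
tcp_rot: [-0.0, 0.995, -0.097, 0.0]
force: [0.8, 1.0, -0.1]
gripper_width: 65.0
grasp_force: 0.0
```

View pics/s3.png

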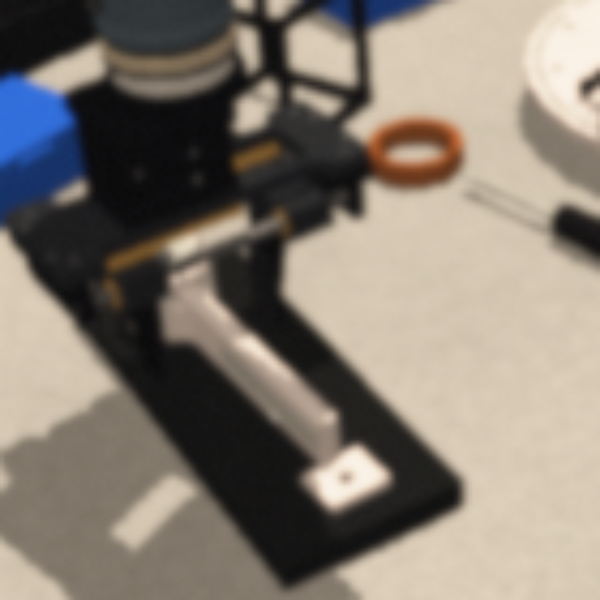

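The fingers straddle the bar just behind the housing, with the foot at (347,477). I'll close and lift.

```bash
python3 -m inch '0 0 0 0 0 0;0 0 0 0 0 0;0 0 0 0 0 0;0 0 0 0 0 0;0 0 0 0 0 0;0 0 0 0 0 0;0 0 0 0 0 0;0 0 0 0 0 0;0 0 0 0 0 0;0 0 0 0 0 0;0 0 0 0 0 0;0 0 0 0 0 0' -1 40; python3 -m inch '0 0 -0.5 0 0 0;0 0 -1 0 0 0;0 0 -2 0 0 0;0 0 -3.5 0 0 0;0 0 -5.5 0 0 0;0 0 -8 0 0 0;0 0 -10.5 0 0 0;0 0 -12.5 0 0 0;0 0 -13.5 0 0 0;0 0 -14 0 0 0;0 0 -14 0 0 0;0 0 -14 0 0 0'
python3 - <<'E'
from h import *
o=telemetry.get_obs(); print(o['ft_torque'],o['tool_pos'],o['force'])
M=R.from_quat(o['tcp_rot'],scalar_first=True).as_matrix(); print("torque in tool",M.T@o['ft_torque'])
s,_=cams.read_camera("side");t,_=cams.read_camera("top")
cv2.imwrite("pics/s4.png",np.hstack([cv2.resize(s[100:260,130:270],(420,480)),cv2.resize(t[120:240,160:250],(360,480))]))
E
```

```text
time: 9.77
tool_pos: [582.9, 243.9, 30.5]
tcp_rot: [0.0, 0.995, -0.097, -0.0]
force: [-1.0, -0.6, 0.7]
gripper_width: 11.7
grasp_force: 40.0
time: 10.77
tool_pos: [582.2, 243.8, 169.8]
tcp_rot: [0.0, 0.995, -0.097, -0.001]
force: [-0.1, 1.2, -3.5]
gripper_width: 11.4
grasp_force: 40.0
[0.03874587 0.00814248 0.05007619] [582.15089811 243.8455951  169.76899116] [-0.07097434  1.20669657 -3.47353225]
torque in tool [ 0.03636119 -0.01543536 -0.05014759]
```

View pics/s4.png

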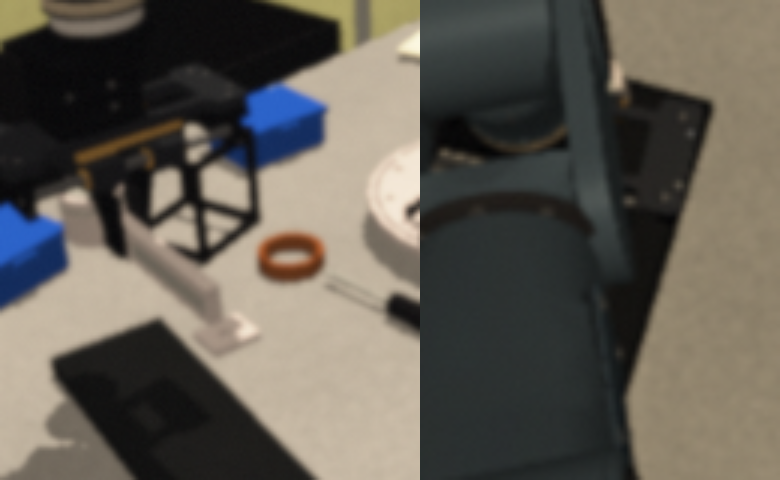

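The unit is lifted level, the wrist reads −3.5 N, and the moment about the closing axis is small. I'll carry it high and turn it anticlockwise in two legs.

```bash
python3 -m inch '0 0.5 0 0 0 -1;0.15 1.5 0 0 0 -4;0.3 3.2 0 0 0 -8;0.5 5.2 0 0 0 -13;0.7 7.2 0 0 0 -18;0.9 9.2 0 0 0 -23;1.1 11.4 0 0 0 -28;1.2 13.6 0 0 0 -33;1.4 15.8 0 0 0 -38;1.6 18 0 0 0 -43;1.8 19.8 0 0 0 -48;1.9 20.7 0 0 0 -51'
python3 - <<'E'
from h import *
o=telemetry.get_obs(); M=R.from_quat(o['tcp_rot'],scalar_first=True).as_matrix(); y=np.degrees(np.arctan2(M[1,0],M[0,0]))
print("yaw",y,"turn",-(91.2-y),"shift",M.T@(np.array([539.5,-169.5,170])-o['tool_pos'])/10,o['qpos'])
E
```

```text
time: 11.87
tool_pos: [560.9, 34.7, 169.7]
tcp_rot: [0.0, 0.94, 0.342, -0.001]
force: [0.2, -0.1, -3.1]
gripper_width: 11.9
grasp_force: 40.0
yaw 40.02475023907752 turn -51.17524976092248 shift [-1.47673492e+01  1.42630928e+01 -1.25695309e-02] [-1.36464793e-01  5.12188993e-01  1.64434537e+00 -1.29328843e-03
  9.86955565e-01  7.36482493e-01]
```

```bash
python3 -m inch '-0.4 0.4 0 0 0 -2;-1.3 1.25 0 0 0 -6;-2.6 2.5 0 0 0 -11;-4.1 4 0 0 0 -16;-5.6 5.4 0 0 0 -21;-7.1 6.9 0 0 0 -26;-8.6 8.3 0 0 0 -31;-10.1 9.8 0 0 0 -36;-11.6 11.2 0 0 0 -41;-13 12.6 0 0 0 -46;-14.2 13.7 0 0 0 -50;-14.8 14.3 0 0 0 -51.2'; python3 -m inch '0 0 0 0 0 0;0 0 1 0 0 0;0 0 2 0 0 0;0 0 3 0 0 0;0 0 4 0 0 0;0 0 5 0 0 0;0 0 5.8 0 0 0;0 0 6.2 0 0 0;0 0 6.2 0 0 0;0 0 6.2 0 0 0'
python3 - <<'E'
from h import *
s,_=cams.read_camera("side");t,_=cams.read_camera("top"); cv2.imwrite("pics/s5raw.png",s);cv2.imwrite("pics/t5raw.png",t)
o=np.zeros((480,800,3),np.uint8); o[:,:480]=cv2.resize(s[110:220,240:350],(480,480),interpolation=cv2.INTER_CUBIC); o[:360,480:]=cv2.resize(t[128:240,295:395],(320,360),interpolation=cv2.INTER_CUBIC)
cv2.imwrite("pics/s5.png",o)
E
```

```text
time: 12.87
tool_pos: [539.0, -169.7, 169.7]
tcp_rot: [-0.0, 0.7, 0.714, -0.001]
force: [0.0, -0.5, -3.2]
gripper_width: 11.9
grasp_force: 40.0
time: 13.7
tool_pos: [539.8, -167.3, 108.3]
tcp_rot: [-0.0, 0.7, 0.714, -0.0]
force: [-0.1, 0.2, -2.7]
gripper_width: 12.0
grasp_force: 40.0
```

View pics/s5.png

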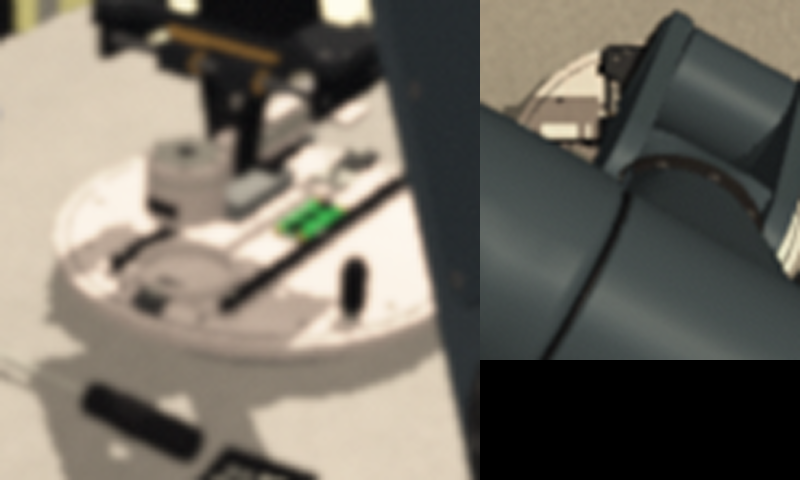

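In the side view the wheel's hub top is at crop (182,150), and the ring below it is centred near (180,272). The top view is blocked by the arm. I'll compare the two through the same camera.

Run:
```python
from h import *
s=lambda u,v:((u+.5)*110/480-.5+240,(v+.5)*110/480-.5+110)
zu=97.8
print("hub",ray("side",[s(182,150)],zu+45),"ring",ray("side",[s(180,272)],57),"knob top",ray("side",[s(354,263)],85))
P={"hub":[538.6,-116,zu+45],"seat57":[538.6,-116,57],"foot":[542.6,-305,zu],"foottop":[542.6,-305,zu+6],"pin57":[542.6,-305,57],"pinbase":[542.6,-305,45],"barend":[542.6,-275,zu+36],"knob":[428,-148,85]}
for k,v in P.items():
    x=proj("side",v)[0]; print(k,(x+.5-[240,110])*480/110-.5)
# ring ellipse refine: bright/dark edges crop
a=cv2.imread("pics/s5raw.png")[140:190,255:330]
b=cv2.imread("pics/s5raw.png")[135:165,290:345]
o=np.zeros((600,800,3),np.uint8); o[:360,:540]=cv2.resize(a,(540,360),interpolation=cv2.INTER_CUBIC); o[362:362+210,:385]=cv2.resize(b,(385,210),interpolation=cv2.INTER_CUBIC)
cv2.imwrite("pics/s6.png",o)
```

```text
hub [[ 537.43373966 -106.5752507   142.8       ]] ring [[ 532.16197138 -100.13594217   57.        ]] knob top [[ 423.69324383 -139.96329404   85.        ]]
hub [189.33473588 144.52395027]
seat57 [186.59881843 259.84593447]
foot [337.94594571 111.10518138]
foottop [338.47066594 103.62760872]
pin57 [334.41042823 161.04026526]
pinbase [333.38162904 175.42827282]
barend [318.37258444  78.67567777]
knob [355.01262574 256.10434911]
```

View pics/s6.png

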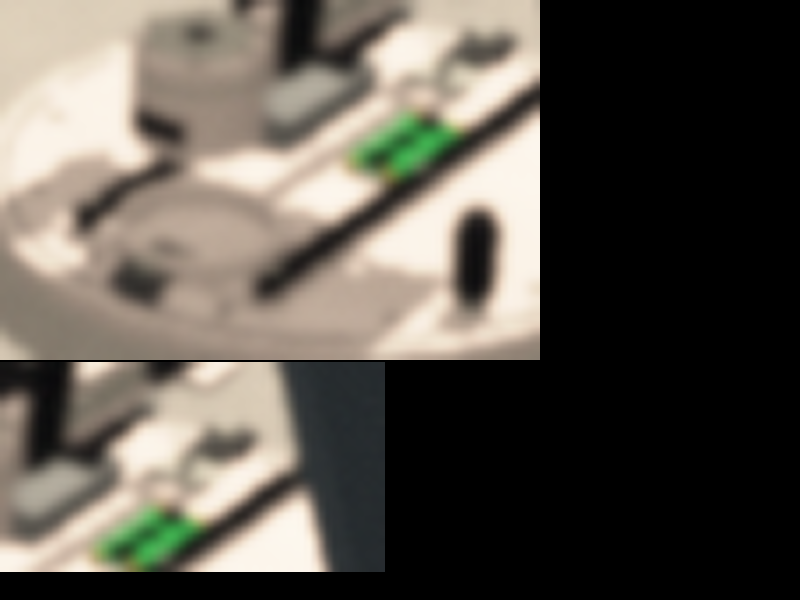

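The hub-to-ring offset in the side view is (−1.4, 117) crop px. A perfectly aligned wheel at this height would give (−2.7, 115), so the wheel is centred to within about 3 mm. The bar's yaw of 91.1° matches the rails' 91.2°. I'll lower 1 cm to about 3 cm clearance, settle and check.

```bash
python3 -m inch '0 0 0.2 0 0 0;0 0 0.5 0 0 0;0 0 0.8 0 0 0;0 0 1 0 0 0;0 0 1 0 0 0;0 0 1 0 0 0;0 0 1 0 0 0;0 0 1 0 0 0;0 0 1 0 0 0;0 0 1 0 0 0;0 0 1 0 0 0;0 0 1 0 0 0'
python3 - <<'E'
from h import *
o=telemetry.get_obs(); print(o['tool_pos'],o['force'],o['ft_torque'],abs(o['joint_vel']).max(),o['grasp_force'])
s,_=cams.read_camera("side"); cv2.imwrite("pics/s7.png",cv2.resize(s[125:185,265:345],(800,600),interpolation=cv2.INTER_CUBIC))
E
```

```text
time: 14.8
tool_pos: [539.7, -167.4, 98.6]
tcp_rot: [0.0, 0.701, 0.714, 0.0]
force: [-0.1, 0.4, -2.8]
gripper_width: 11.7
grasp_force: 40.0
[ 539.72372013 -167.38832187   98.61713734] [-0.12967454  0.38174449 -2.83635989] [-0.00081974 -0.19320685 -0.00974013] 0.0009185731184875349 40.000089732930064
```

View pics/s7.png

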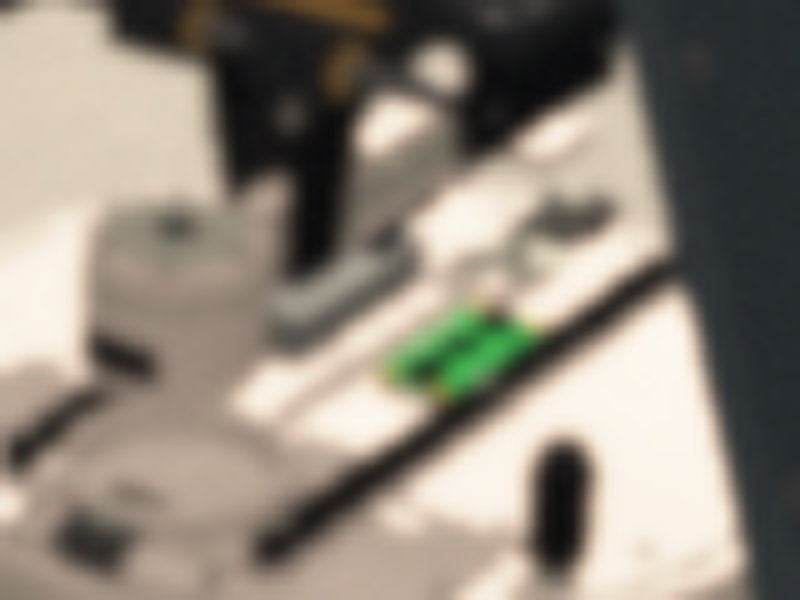

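The wheel hangs over the ring, with the hub at (175,225) and the ring centre near (170,460). I'll re-read the wrist moment once, then hand in.

```bash
for i in 1 2 3; do python3 -m inch '0 0 0 0 0 0;0 0 0 0 0 0' >/dev/null; python3 -c "
from station import telemetry as t
o=t.get_obs();print(o['ft_torque'],o['force'],o['tool_pos'])"; done
python3 - <<'E'
from h import *
s=lambda u,v:((u+.5)/10-.5+265,(v+.5)/10-.5+125)
f=lambda P:(proj("side",P)[0]+.5-[265,125])*10-.5
zu=88.1
for k,P in {"hub":[538.8,-114.8,zu+45],"seat":[538.6,-116,57],"footwheelside":[542,-287,zu+6],"foot":[542.6,-304.8,zu+6],"barfootend_top":[542.2,-293,zu+36],"barfootend_bot":[542.2,-293,zu+6],"pin":[542.6,-306,57]}.items(): print(k,f(P))
c=[f([538.6+36*np.cos(t),-116+36*np.sin(t),57]) for t in np.linspace(0,6.28,60)]; c=np.array(c); print("ring box",c.min(0),c.max(0))
E
```

```text
[-0.01759884 -0.09539661  0.00659161] [ 0.24465684  0.42094688 -1.81654195] [ 539.67848438 -167.37305176   98.54995787]
[-0.0053497  -0.1077307   0.02577813] [-0.91551247 -0.54511063 -3.21155971] [ 539.68065094 -167.36198015   98.55001746]
[-0.0102633  -0.19421425  0.01054959] [ 0.07468494  0.05573622 -1.98754499] [ 539.70964447 -167.38227535   98.56017557]
hub [180.71669635 214.01826535]
seat [178.26812556 446.12609982]
footwheelside [495.28950086 134.83274564]
foot [524.02768306 115.99349974]
barfootend_top [510.89440309  41.78077903]
barfootend_bot [505.04590763 128.44245442]
pin [518.66953312 218.63744065]
ring box [ 55.78638704 387.29083506] [301.01032318 508.17967718]
```

```bash
python3 -c "
from station import order
print(order.hand_in())"
```

```text
the job is handed in; nothing more can be done
None
```

The job is handed in, with no verdict returned: the turntable is against its stop, and the unit is held by its balance point about 31 mm above the ring rim and pin tip. The wheel is within about 3 mm of the ring centre by camera, and the foot's place over the pin is inferred from the bar's alignment because the arm hid it.

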